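# Sort stripped drill parts into the sample trays

## Task

Sort the four loose parts of the stripped drill into the three green trays: each part goes into the tray whose ledge carries a sample of the same kind, so both bearings share one tray, lying flat side by side, while the gear lies hub up and the motor stands upright in theirs. Set every part down on the tray floor rather than dropping it, and leave the small socket that stands among them where it is. The samples on the ledges are fixed and stay.

Things in the scene. Friction and masses are not known exactly. Their poses are not given: they have to be found in the camera images.
- bearing_a: Loose ball bearing lying flat on the bench: bright steel disc 35 mm in diameter and 11 mm thick with a black seal ring on each face and a dark shallow bore (do not grip inside it), about 45 g. One of two alike. Origin at its centre (5.5 mm above the bench), z along its axis. It may lie either face up.
- bearing_b: Loose ball bearing lying flat on the bench: bright steel disc 35 mm in diameter and 11 mm thick with a black seal ring on each face and a dark shallow bore (do not grip inside it), about 45 g. One of two alike. Origin at its centre (5.5 mm above the bench), z along its axis. It may lie either face up.
- gear: Loose spur gear lying flat, hub up: dark steel toothed rim 44 mm in diameter and 12 mm thick, with a bright steel hub 22 mm in diameter rising from it to 28 mm height, about 110 g. Can be gripped across the hub or the rim. Origin: centre of the underside, z up along the hub.
- motor: Loose electric can motor standing upright: 36 mm in diameter, 50 mm high (black plastic end cap in the lowest 10 mm, bright steel can above), with a thin shaft and a 10 mm brass pinion on top up to 66 mm, about 220 g (may vary by a third). Origin: centre of the underside, z up along the shaft.
- bearing_tray: Fixed green tray, one of three alike. Compartment 110 x 150 mm outside (x, y), walls 4 mm thick and 16 mm high, floor 4 mm thick. On its +x side, away from the robot, a 55 mm wide ledge, 16 mm high, with a sample bearing (35 mm steel disc, 11 mm thick) fixed on it, 82.5 mm from the origin. Origin: centre of the compartment, at the underside; z up, turned up to 0.2 rad.
- gear_tray: Fixed green tray, one of three alike. Compartment 110 x 150 mm outside (x, y), walls 4 mm thick and 16 mm high, floor 4 mm thick. On its +x side, away from the robot, a 55 mm wide ledge, 16 mm high, with a sample gear (44 mm toothed wheel with hub, 28 mm high) fixed on it, 82.5 mm from the origin. Origin: centre of the compartment, at the underside; z up, turned up to 0.2 rad.
- motor_tray: Fixed green tray, one of three alike. Compartment 110 x 150 mm outside (x, y), walls 4 mm thick and 16 mm high, floor 4 mm thick. On its +x side, away from the robot, a 55 mm wide ledge, 16 mm high, with a sample motor (36 mm can, 66 mm high with its pinion) fixed on it, 82.5 mm from the origin. Origin: centre of the compartment, at the underside; z up, turned up to 0.2 rad.
- socket: Bystander: a small loose aluminium wrench socket, 18 mm in diameter and 26 mm high, standing upright among the parts; not to be moved. Origin: centre of the underside.
Mind the look-alikes: they are no part of the job. What is shaped like the bearing_a but brown is not meant.

How it is judged (in metres and radians):
At the end, for the whole second after the job is handed in: Bearings flat in the bearing tray, gear hub up in the gear tray, motor upright in the motor tray (tilt under 0.12 rad), all on the floor (within 4 mm), centres within 36 mm in x and 56 mm in y of the tray centre (gear 32, 52), released and at rest (20 mm/s, 0.3 rad/s) (x of bearing_a in the frame of bearing_tray between -0.036 and 0.036 m and y of bearing_a in the frame of bearing_tray between -0.056 and 0.056 m and z of bearing_a in the frame of bearing_tray between 0.006 and 0.013 m and linear speed of each of bearing_a, bearing_b, gear, motor below 0.02 m/s and angular speed of each of bearing_a, bearing_b, gear, motor below 0.3 rad/s and angle between the z axis of each of bearing_a, bearing_b and the z axis of bearing_tray, either way round below 0.12 rad and x of bearing_b in the frame of bearing_tray between -0.036 and 0.036 m and y of bearing_b in the frame of bearing_tray between -0.056 and 0.056 m and z of bearing_b in the frame of bearing_tray between 0.006 and 0.013 m and x of gear in the frame of gear_tray between -0.032 and 0.032 m and y of gear in the frame of gear_tray between -0.052 and 0.052 m and z of gear in the frame of gear_tray between 0.001 and 0.008 m and angle between each of gear, motor's own z axis and vertical below 0.12 rad and x of motor in the frame of motor_tray between -0.036 and 0.036 m and y of motor in the frame of motor_tray between -0.056 and 0.056 m and z of motor in the frame of motor_tray between 0.001 and 0.008 m); the robot touches nothing.
It fails at once if a part is dropped from height or thrown: it moves faster than 0.7 m/s while the fingers do not hold it (a free fall of about 25 mm) ((linear speed of bearing_a above 0.7 m/s and contact force between bearing_a and the fingers below 0.1 N) or (linear speed of bearing_b above 0.7 m/s and contact force between bearing_b and the fingers below 0.1 N) or (linear speed of gear above 0.7 m/s and contact force between gear and the fingers below 0.1 N) or (linear speed of motor above 0.7 m/s and contact force between motor and the fingers below 0.1 N)).
It fails at once if the small socket is shifted by more than 20 mm or knocked over (distance of socket from where it was at the start of the episode above 0.02 m or angle between socket's own z axis and vertical above 0.5 rad).
It also fails if it takes over 96 s, if anything falls off the work surface, if the arm or the gripper's body presses on something with over 40 N, if the wrist force passes 120 N, or if a joint passes its speed limit or range.

## Robot

A 6-joint arm with a two-finger parallel gripper is mounted at the origin on the work surface. World frame = base frame: x ahead of the robot, y to its left, z up, the work surface at z = 0. Lengths are in mm, angles in rad, forces in N, time in s.
With the tool pointing down it reaches from about 375 to 900 mm from the base axis. Payload 3.1 kg.
Tool frame: the origin (TCP) lies at the very end of the fingers, on their centre line; the grasp point (between the pads) lies 19 mm behind it (arm.tcp_to_grasp is the distance from the TCP to the grasp point, in mm); z points along the fingers, y is the line along which they close (so a half turn about z gives the same grasp; the last joint's range is limited). The gripper opens to 87 mm and grips with 3 to 60 N. Pads are 19 mm wide; open, the fingers measure 117 mm over their backs; the gripper's body (75 mm by 190 mm) begins 51 mm behind the grasp point.
Start: joints at [-1.365, 0.527, 1.433, -0, 1.181, -0.178], TCP at [234.629, -579.263, 222.548] pointing down, gripper open.
Joint ranges: [-3.08, 3.08], [-0.75, 2.2], [0.22, 2.44], [-1.43, 4.57], [0, 2.65], [-2.85, 2.85]. Speed limits (rad/s): [2.79, 2.79, 3.14, 3.14, 3.14, 3.14].

## Interface

Orientations are given as a 3x3 rotation matrix whose columns are the frame's x, y, z axes.
In Python, from rig import arm gives the robot as it stands. The module is installed in compiled form; this text tells all that it offers. Calls block until the motion is done:
- arm.goto(position, orientation): joint-space move of the TCP to a pose.
- arm.move_linear(position, feed=150, ori=None, f_stop=None): straight line of the TCP; ori=None keeps the orientation; feed is the mean speed in mm/s. With f_stop (N) it stops when the force on the tool has changed by that much, and returns True; else False.
- arm.move_joints(angles): joint-space move.
- arm.let_go() and arm.grab(grasp_force=None): open the fingers fully, or close them until they stop; grasp_force is the grip in N (None keeps the last).
- arm.wait(seconds).
- arm.ik(position, orientation): joint angles nearest the present ones, or None.
- arm.sense(): the state.
- arm.capture(name): name is "side" or "top" or "wrist"; returns a dict with "color" (384x512x3 uint8, red, green, blue), "depth" (384x512 float32, mm along the optical axis (not along the pixel's ray), 0 where there is no reading), "fx", "fy", "cx", "cy" (pixels), "cam_to_world" (4x4, takes a point from camera to world coordinates); the wrist camera has in their place "tool_from_camera" (4x4, takes a point from camera to tool coordinates, whose origin is the TCP and whose axes are the flange's). Camera axes: x right, y down, z forward; pixel columns grow to the right and rows downward; lengths in mm; the calibration is good to about 2 mm. A picture is of the moment at which its call begins: read the wrist's pose just before it.
A pose or a line that the arm cannot do raises arm.Unreachable and nothing moves.
- arm.sign_off(): hands the job in; it is judged then, once.
The state is a dict: "t": time; "joints": joint angles; "qd": joint speeds; "effort": joint torques, N m; "eef_pos": TCP position; "tool_rot": TCP orientation; "wrist_force": force on the tool from outside, world axes, zero at the start; "wrist_torque": the same for the moment, N m; "finger_gap": finger opening in mm; "grasp_force": force on a finger pad.
Only numpy, scipy, OpenCV 4.12 (cv2) and the standard library are available. Lean on these libraries where they do the work, as an engineer would, in place of code of your own. Each camera call takes 0.05 s, during which the arm holds its last target. There are 200 camera calls.

## Working session

There is one attempt and no reset: what is moved stays moved. The work goes in short steps, each a Python script; the robot and the scene stay as the last script left them, time stands still between calls to the robot, and variables do not carry over. Pictures are saved under pics/ and viewed, at most 14 in all, crops included, and the job is handed in when it is done.

```bash
mkdir -p pics; python3 - <<'E'
from rig import arm
import cv2, numpy as np
c=arm.capture("top"); cv2.imwrite("pics/top.png",c["color"][:,:,::-1]); np.save("top.npy",c,allow_pickle=True)
print(c["fx"],c["cx"],c["cy"],c["cam_to_world"]); s=arm.sense(); print(s["t"],s["finger_gap"],s["tool_rot"])
E
```

```text
461.54174082291047 251.23009527439658 191.60270153172215 [[ 2.52453939e-02 -9.88594384e-01  1.48471591e-01  3.78382088e+02]
 [-9.99253212e-01 -2.93006031e-02 -2.51891334e-02  2.88250747e+01]
 [ 2.92521430e-02 -1.47724804e-01 -9.88595820e-01  9.26498841e+02]
 [ 0.00000000e+00  0.00000000e+00  0.00000000e+00  1.00000000e+00]]
0.05 86.7064380434505 [[ 9.26883822e-01  3.75348089e-01 -4.39233231e-04]
 [ 3.75348150e-01 -9.26881507e-01  2.10682949e-03]
 [ 3.83677264e-04 -2.11765155e-03 -9.99997684e-01]]
```

View pics/top.png

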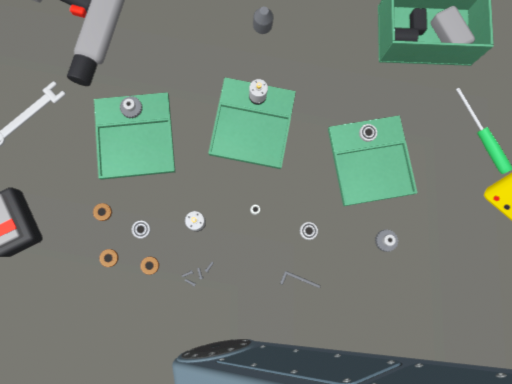

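The top view shows the gear-sample tray on the left (134,136), the motor tray in the middle (252,123) and the bearing tray on the right (372,160). The loose bearings are at (141,229) and (309,231), the motor at (195,221), the gear at (388,240) and the socket at (255,210). The brown rings are the look-alikes.

```bash
cat > loc.py <<'E'
import numpy as np, cv2
def ray(c,u,v,z):
    M=c["cam_to_world"]; d=M[:3,:3]@np.array([(u-c["cx"])/c["fx"],(v-c["cy"])/c["fy"],1]); o=M[:3,3]
    return (o+d*(z-o[2])/d[2])[:2]
def blob(c,u,v,z,r,th,sat=None):
    """centre of bright grey hull near pixel, cast on plane z"""
    hsv=cv2.cvtColor(c["color"],cv2.COLOR_RGB2HSV)
    m=((hsv[...,2]>th)&((hsv[...,1]<70)|(hsv[...,2]>180))).astype(np.uint8)
    k=np.zeros_like(m); cv2.circle(k,(u,v),r,1,-1); m&=k
    (x,y),rad=cv2.minEnclosingCircle(cv2.findNonZero(m))
    return ray(c,x,y,z),(round(x,1),round(y,1),round(rad,1))
def trays(c):
    hsv=cv2.cvtColor(c["color"],cv2.COLOR_RGB2HSV)
    m=cv2.inRange(hsv,(60,90,40),(90,255,255))
    cs,_=cv2.findContours(cv2.morphologyEx(m,cv2.MORPH_CLOSE,np.ones((7,7))),cv2.RETR_EXTERNAL,cv2.CHAIN_APPROX_NONE)
    out=[]
    for q in cs:
        if cv2.contourArea(q)<3000: continue
        p=np.float32([ray(c,*a[0],16) for a in q]); (x,y),s,a=cv2.minAreaRect(p)
        a=(a+45)%90-45; t=np.deg2rad(a)
        out.append((np.array([x,y])-27.5*np.array([np.cos(t),np.sin(t)]),t,s))
    return out
E
python3 - <<'E'
import numpy as np,cv2
from loc import *
c=np.load("top.npy",allow_pickle=True).item()
for n,u,v,z,r,th in [("bL",141,229,11,16,110),("bR",309,231,11,16,110),("motor",195,221,50,16,120),("gearhub",390,240,28,14,130),("gearhub2",390,240,28,14,110),("gearrim",388,240,12,18,85),("socket",255,210,26,12,120)]:
    p,q=blob(c,u,v,z,r,th); print(n,p.round(1),q, c["depth"][v-3:v+4,u-3:u+4].mean())
for t in trays(c): print(t)
im=c["color"][185:265,90:410,::-1]
cv2.imwrite("pics/crop.png",cv2.resize(im,None,fx=2.5,fy=2.5,interpolation=cv2.INTER_NEAREST))
E
```

```text
bL [435.  220.6] (141.0, 229.0, 16.0) 907.5322
bR [ 440.1 -111.4] (309.0, 231.0, 16.0) 917.47504
motor [450.5 111.7] (195.0, 221.0, 16.0) 867.9391
gearhub [ 425.9 -262.9] (387.4, 239.8, 10.8) 903.043
gearhub2 [ 425.7 -267.9] (390.0, 240.0, 14.0) 903.043
gearrim [ 426.4 -269.2] (388.0, 240.0, 18.0) 903.0683
socket [477.4  -2.4] (255.0, 210.0, 12.0) 906.45825
(array([ 561.01337046, -242.68042704]), np.float64(0.19663008822544512), (164.3582763671875, 151.52899169921875))
(array([596.56274265, 242.11988955]), np.float64(0.1315844009382125), (166.16360473632812, 149.8650360107422))
(array([631.28222507,  12.05190141]), np.float64(-0.16380158442890416), (148.2078857421875, 166.4292449951172))
(array([ 844.09848741, -379.21647729]), np.float64(0.03825343367724881), (145.97222900390625, 249.8225860595703))
```

View pics/crop.png

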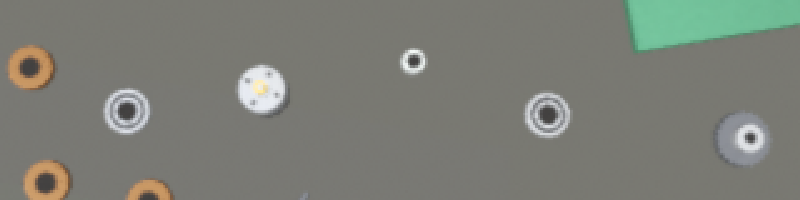

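The enlarged crop shows both bearings (steel with dark bore), the motor, the socket and the gear (hub at (390,240) in full-image pixels). Bench brightness is about 120, so I'll raise the threshold and re-measure.

```bash
python3 - <<'E'
from loc import *
c=np.load("top.npy",allow_pickle=True).item()
for n,u,v,z,r,th in [("bL",141,229,11,13,165),("bR",309,231,11,13,165),("motor",195,221,50,14,170),("hub",390,240,28,8,175),("socket",255,210,26,10,170)]:
    p,q=blob(c,u,v,z,r,th); print(n,p.round(1),q)
g=cv2.cvtColor(c["color"],cv2.COLOR_RGB2HSV); print(g[240,372:405].tolist())
E
```

```text
bL [435.3 222.4] (140.1, 228.9, 9.1)
bR [ 441.1 -110.4] (308.5, 230.5, 8.9)
motor [452.4 113.7] (194.0, 220.0, 9.5)
hub [ 426.  -266.8] (389.4, 239.8, 5.9)
socket [479.5  -2.2] (254.9, 208.9, 5.0)
[[30, 15, 121], [30, 15, 120], [36, 11, 115], [105, 10, 105], [109, 17, 119], [112, 20, 142], [109, 19, 151], [109, 18, 152], [111, 17, 151], [110, 15, 152], [105, 10, 156], [105, 6, 162], [102, 7, 190], [108, 6, 227], [108, 6, 228], [108, 6, 206], [120, 4, 114], [0, 7, 70], [10, 11, 67], [0, 0, 90], [105, 6, 170], [105, 7, 224], [105, 7, 220], [111, 9, 188], [109, 13, 156], [111, 12, 147], [90, 2, 131], [30, 13, 122], [30, 15, 120], [30, 15, 121], [30, 15, 121], [30, 15, 121], [30, 15, 121]]
```

```bash
cat > job.py <<'E'
from rig import arm
import numpy as np, cv2
def R(a):  # tool down, closing axis at world angle a
    c,s=np.cos(a),np.sin(a); return np.array([[-s,c,0],[c,s,0],[0,0,-1.]]).T @ np.eye(3) if 0 else np.column_stack([[-s,c,0],[c,s,0],[0,0,-1.]])
def best(p,a):
    q0=np.array(arm.sense()["joints"]); out=[]
    for k in (0,np.pi):
        q=arm.ik(p,R(a+k))
        if q is not None: out.append((np.abs(np.array(q)-q0).max(),k,q))
    d,k,q=min(out,key=lambda o:o[0]); return R(a+k)
def above(xy,a,z):
    s=arm.sense()["eef_pos"]
    if s[2]<z-1: arm.move_linear([s[0],s[1],z],feed=250)
    p=[xy[0],xy[1],z]; arm.goto(p,best(p,a))
def pick(xy,a,tip,force,zt=150):
    above(xy,a,zt); arm.move_linear([*xy,tip+25],feed=250)
    hit=arm.move_linear([*xy,tip],feed=60,f_stop=10)
    arm.grab(force); arm.wait(0.2); s=arm.sense(); print("pick hit",hit,"gap",s["finger_gap"],"F",s["grasp_force"],s["eef_pos"])
    arm.move_linear([*xy,zt],feed=200); s=arm.sense(); print("lifted gap",s["finger_gap"],"F",s["grasp_force"],"t",s["t"])
def place(xy,a,tip,zt=150):
    above(xy,a,zt); arm.move_linear([*xy,tip+15],feed=200)
    hit=arm.move_linear([*xy,tip-1.5],feed=25,f_stop=4); s=arm.sense()
    print("place hit",hit,"z",s["eef_pos"][2],"want",tip,"F",s["grasp_force"])
    arm.let_go(); s=arm.sense(); print("open",s["finger_gap"],s["wrist_force"])
    arm.move_linear([*xy,zt],feed=250); print("t",arm.sense()["t"])
TR=dict(b=((561.0,-242.7),.197),g=((596.6,242.1),.132),m=((631.3,12.1),-.164))
def tray(k,x,y):
    (X,Y),t=TR[k]; return [X+x*np.cos(t)-y*np.sin(t),Y+x*np.sin(t)+y*np.cos(t)],t
E
sed -i 's/return np.array.*if 0 else /return /' job.py
python3 - <<'E'
from job import *
pick([452.4,113.7],np.pi/2,14,25)
p,t=tray("m",-8,0); place(p,t+np.pi/2,18)
c=arm.capture("top"); cv2.imwrite("pics/m.png",c["color"][:,:,::-1])
E
```

```text
pick hit False gap 35.19575977689648 F 24.998884031083435 [452.43731184 113.60386015  14.03183954]
lifted gap 35.89210794178628 F 24.99685573100578 t 5.725
place hit True z 18.059641453343417 want 18 F 24.997039401205257
open 86.90467993365962 [-0.63641307 -0.11554275 -1.05599691]
t 9.625
```

View pics/m.png

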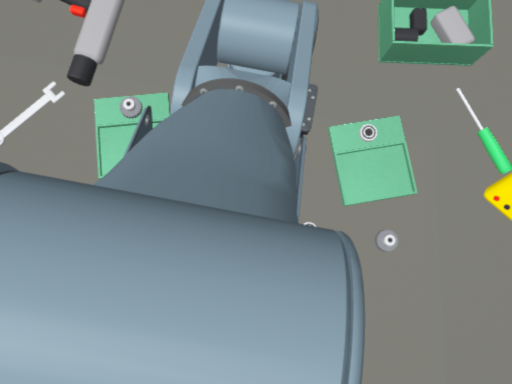

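The arm hides the middle tray here, and the motor set down at the expected height. Next comes the gear, gripped by its hub, then the bearings.

```bash
python3 - <<'E'
from job import *
pick([426,-266.8],np.pi/2,14,20)
p,t=tray("g",-4,0); place(p,t+np.pi/2,18)
pick([435.3,222.4],np.deg2rad(99),2,15)
p,t=tray("b",0,21); place(p,t+np.pi/4,6)
c=arm.capture("top"); cv2.imwrite("pics/g.png",c["color"][:,:,::-1])
E
```

```text
pick hit False gap 21.070751618574487 F 20.000069439411163 [ 426.06484775 -266.89823927   14.00484544]
lifted gap 21.251381098521286 F 19.99990224838257 t 14.4917
place hit True z 18.01538123041931 want 18 F 20.000486075878143
open 86.93061179207976 [0.38090278 0.40905299 0.23096847]
t 19.6917
pick hit False gap 34.67215251915163 F 14.999986588954926 [435.31021566 222.39882319   2.01972617]
lifted gap 33.98025467255481 F 14.999934732913971 t 23.5833
place hit True z 5.825832236299844 want 6 F 15.00047653913498
open 87.1853066051666 [-0.21117812  0.00584915  0.13398652]
t 28.475
```

View pics/g.png

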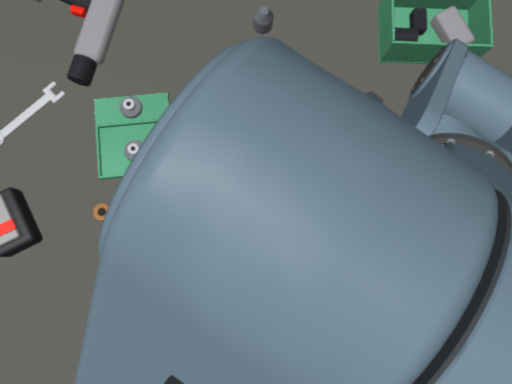

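The gear lies in the left tray at (134,150), and the gripper opened freely in the bearing tray. Next is the second bearing, followed by a check from a clear pose.

```bash
python3 - <<'E'
from job import *
pick([441.1,-110.4],np.pi/2,2,15)
p,t=tray("b",0,-21); place(p,t+np.pi/4,6)
arm.move_joints([-1.365,0.527,1.433,0,1.181,-0.178]); arm.wait(0.3)
c=arm.capture("top"); np.save("end.npy",c,allow_pickle=True); cv2.imwrite("pics/end.png",c["color"][:,:,::-1])
from loc import ray,blob
def loc(k,xy):
    (X,Y),t=TR[k]; d=xy-np.array([X,Y]); return (np.array([[np.cos(t),np.sin(t)],[-np.sin(t),np.cos(t)]])@d).round(1)
for n,(x,y,z),r,k in [("b1",(*tray("b",0,21)[0],15),12,"b"),("b2",(*tray("b",0,-21)[0],15),12,"b"),("m",(*tray("m",-8,0)[0],54),13,"m"),("gear",(*tray("g",-4,0)[0],32),9,"g"),("socket",(479.5,-2.2,26),10,None)]:
    q=np.linalg.inv(c["cam_to_world"])@[x,y,z,1]; u,v=[int(round(w)) for w in (c["fx"]*q[0]/q[2]+c["cx"],c["fy"]*q[1]/q[2]+c["cy"])]
    w,e=blob(c,u,v,z,r,165); print(n,loc(k,w) if k else w,e)
print(arm.sense()["t"])
E
```

```text
pick hit False gap 34.3378351237035 F 15.000037997961044 [ 441.12187484 -110.4205323     2.01124627]
lifted gap 34.256759917373245 F 14.99987617135048 t 32.675
place hit True z 5.822671300925567 want 6 F 15.00046357512474
open 86.83125160530221 [-0.10478535 -0.90685738 -0.16878101]
t 36.7
b1 [-0.8 21.6] (364.0, 175.0, 12.0)
b2 [  0.5 -20.4] (384.0, 171.0, 12.0)
m [-8.7  0.3] (249.0, 134.0, 13.0)
gear [-0.4  2.8] (131.4, 146.4, 7.6)
socket [479.53813243  -1.82220025] (254.7, 208.9, 5.2)
38.7417
```

View pics/end.png

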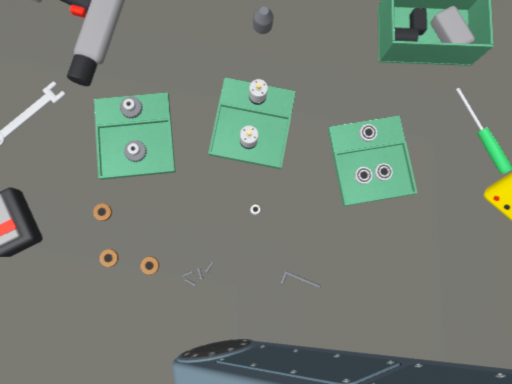

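The gear is at (134,150), the motor upright at (249,135) and the bearings side by side at (364,175) and (384,171), each in the tray with its sample. The socket hasn't moved, still at (255,209).

```bash
python3 -c "
from rig import arm
print(arm.sign_off())"
```

```text
the job is handed in; nothing more can be done
None
```

All four parts are on their matching tray floors (both bearings flat side by side, gear hub up, motor upright), the socket is where it was, and I handed the job in at about 39 s of the 96 s allowed; no verdict was returned.

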